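# Sweep the offcuts off the flattening plate

### The job

Clear the flattening plate: with the fingertips, sweep the three aluminium offcuts (square, round and long) across the steel top and over its edge into the red scrap tray. Only push them along the plate, do not pick up or carry any. Leave the brass dolly standing where it is on the plate, and leave the parts in the blue tray, the mallet and the mug alone.

Things in the scene. Friction and masses are not known exactly. Their poses are not given: they have to be found in the camera images.
- plate: Fixed flattening plate: green cast base under a dark steel top, 220 (its x) x 260 (its y) mm, flat top 50 mm above the bench, no rim. Origin: centre of its underside at bench level; x and y along its sides. Top overhangs the base; its two short (220 mm) edges, at y = +-130 mm in its frame, each have a tray tucked under them.
- red_tray: Fixed red open scrap tray, outside 220 (x) x 110 (y) x 36 mm high, walls and floor 3 mm, standing on the bench. Origin: centre of its underside; axes parallel to the plate's. Its centre lies 178 mm from the plate's centre along the plate's y, on the + or the - side (changes from run to run). Its near rim is hidden just under the plate's edge, so what is pushed over that edge drops into it.
- blue_tray: Fixed blue tray for good parts, same size and frame as the red tray, under the opposite edge of the plate; it holds the bolt and the collar.
- square_offcut: Loose bare aluminium square block lying on the plate, 34 x 34 x 12 mm high, about 40 g. Origin: its centre.
- round_offcut: Loose bare aluminium disc lying flat on the plate, 36 mm diameter, 12 mm high, about 35 g. Origin: its centre.
- long_offcut: Loose bare aluminium rectangular block lying on the plate, 42 (x) x 26 (y) x 12 mm high, about 35 g. Origin: its centre.
- dolly: Loose waisted round brass dolly standing upright on the plate among the offcuts, foot 30 mm diameter, 50 mm tall, 170 g, to be left alone. Origin: centre of its foot.
- bolt: Loose steel bolt, 70 mm long, 20 mm head, in the blue tray. Origin: on its axis near the middle.
- collar: Loose steel collar, 34 mm diameter, 16 mm high, in the blue tray. Origin: centre of its underside.
- mallet: Loose wooden mallet lying on the bench left of the plate, 250 mm long, head 100 mm wide and 60 mm high. Origin: at bench level under its handle.
- mug: Loose steel mug on the bench right of the plate, 76 mm diameter, 90 mm high. Origin: centre of its underside.

How it is judged:
At the end, for the whole second after the job is handed in: All three offcuts lie at rest in the red tray (centres inside its outline and less than 40 mm above the bench), and the dolly stands upright within 20 mm of where it was (x of square_offcut in the frame of red_tray between -0.11 and 0.11 m and y of square_offcut in the frame of red_tray between -0.055 and 0.055 m and height (world z) of each of square_offcut, round_offcut, long_offcut below 0.04 m and linear speed of each of square_offcut, round_offcut, long_offcut below 0.03 m/s and x of round_offcut in the frame of red_tray between -0.11 and 0.11 m and y of round_offcut in the frame of red_tray between -0.055 and 0.055 m and x of long_offcut in the frame of red_tray between -0.11 and 0.11 m and y of long_offcut in the frame of red_tray between -0.055 and 0.055 m and distance of dolly from where it was at the start of the episode below 0.02 m and angle between dolly's own z axis and vertical below 0.2 rad); the robot touches nothing.
It fails at once if an offcut is lifted (its centre more than 80 mm above the bench; 56 mm when lying on the plate) (height (world z) of any of square_offcut, round_offcut, long_offcut above 0.08 m).
It fails at once if an offcut is carried through the air over a tray (above the middle of the tray with its centre more than 64 mm above the bench) ((y of square_offcut in the frame of red_tray between -0.03 and 0.03 m and x of square_offcut in the frame of red_tray between -0.11 and 0.11 m and height (world z) of square_offcut above 0.064 m) or (y of square_offcut in the frame of blue_tray between -0.03 and 0.03 m and x of square_offcut in the frame of blue_tray between -0.11 and 0.11 m and height (world z) of square_offcut above 0.064 m) or (y of round_offcut in the frame of red_tray between -0.03 and 0.03 m and x of round_offcut in the frame of red_tray between -0.11 and 0.11 m and height (world z) of round_offcut above 0.064 m) or (y of round_offcut in the frame of blue_tray between -0.03 and 0.03 m and x of round_offcut in the frame of blue_tray between -0.11 and 0.11 m and height (world z) of round_offcut above 0.064 m) or (y of long_offcut in the frame of red_tray between -0.03 and 0.03 m and x of long_offcut in the frame of red_tray between -0.11 and 0.11 m and height (world z) of long_offcut above 0.064 m) or (y of long_offcut in the frame of blue_tray between -0.03 and 0.03 m and x of long_offcut in the frame of blue_tray between -0.11 and 0.11 m and height (world z) of long_offcut above 0.064 m)).
It fails at once if the dolly is moved more than 20 mm or tipped over (0.4 rad) (distance of dolly from where it was at the start of the episode above 0.02 m or angle between dolly's own z axis and vertical above 0.4 rad).
It fails at once if the bolt, collar, mallet or mug is moved more than 30 mm (distance of any of bolt, collar, mallet, mug from where it was at the start of the episode above 0.03 m).
It also fails if it takes over 64 s, if anything falls off the work surface, if the arm or the gripper's body presses on something with over 40 N, if the wrist force passes 120 N, or if a joint passes its speed limit or range.

### The arm

A 6-joint arm with a two-finger parallel gripper is mounted at the origin on the work surface. World frame = base frame: x ahead of the robot, y to its left, z up, the work surface at z = 0. Lengths are in m, angles in rad, forces in N, time in s.
With the tool pointing down it reaches from about 0.375 to 0.9 m from the base axis. Payload 3.1 kg.
Tool frame: the origin (TCP) lies between the finger pads; the fingertips stand 17 mm ahead of it and the grasp point (between the pads) lies 2 mm behind it (robot.nose_length is the distance from the TCP to the fingertips, in m); z points along the fingers, y is the line along which they close (so a half turn about z gives the same grasp; the last joint's range is limited). The gripper opens to 87 mm and grips with 3 to 60 N. Pads are 19 mm wide; open, the fingers measure 117 mm over their backs; the gripper's body (75 mm by 190 mm) begins 51 mm behind the grasp point.
Start: joints at [-1.369, 0.527, 1.433, -0, 1.181, -0.178], TCP at [0.232, -0.58, 0.24] pointing down, gripper open.
Joint ranges: [-3.08, 3.08], [-0.75, 2.2], [0.22, 2.44], [-1.43, 4.57], [0, 2.65], [-2.85, 2.85]. Speed limits (rad/s): [2.79, 2.79, 3.14, 3.14, 3.14, 3.14].

### API

Orientations are given as a unit quaternion [x, y, z, w].
In Python, from rig import robot, cams gives the robot as it stands.
- The arm moves only by the shell command python3 -m pendant 'ROWS' [FORCE]. ROWS is JSON, a list of rows, each an object with "jaw": the opening, from 0 (shut) to 1 (fully open); "linear": the shift along the tool's x, y, z in cm, a list of three; "twist": the turn about the tool's z in degrees. A call has 1 to 12 rows; each row shifts and turns the commanded pose from where the row before left it, along the tool's axes as they then stand; what a row does not reach is not made up. A row lasts 1/12 s, in which the tool goes at most 41.7 mm and 7.16 degrees, less where a joint would pass 70% of its speed; a pose out of reach is approached as far as the arm can. A call is refused whole if a number of a shift passes 4.17 or a number of a turn 7.16, either way. A call with a gripper value outside its range is refused whole. The fingers move at their own pace and stop on an object; FORCE is the grip in N (left out, the last holds). Time passes only in rows, so rows that do not move let the fingers close. It gives the time, the measured TCP pose, the force, the opening and the grip force at its end, in the units of the state.
- robot.get_obs(): the state, without advancing time (a new reading comes with each control period).
- cams.camera(name): name is "scene" or "top" or "wrist"; returns a dict with "color" (420x560x3 uint8, blue, green, red), "depth" (420x560 float32, m along the optical axis (not along the pixel's ray), 0 where there is no reading), "fov_y" (degrees; the focal length in pixels is half the picture's height over the tangent of half this angle, whatever the lens; pixels are square), "cx", "cy" (the principal point, pixels), "view" (4x4, takes a point from world to camera coordinates). Camera axes: x right, y down, z forward; pixel columns grow to the right and rows downward; lengths in m; the calibration is good to about 2 mm. A picture is of the moment at which its call begins.
- robot.hand_in(): hands the job in; it is judged then, once.
The state is a dict: "time": time; "q": joint angles; "joint_velocities": joint speeds; "joint_torque": joint torques, N m; "position": TCP position; "tool_rot": TCP orientation; "ft_force": force on the tool from outside, world axes, zero at the start; "moment": the same for the moment, N m; "grip_width": finger opening in m; "grip_force": force on a finger pad.
Only numpy, scipy, OpenCV 4.12 (cv2) and the standard library are available. Lean on these libraries where they do the work, as an engineer would, in place of code of your own. Each camera call takes 0.05 s, during which the arm holds its last target. There are 200 camera calls.

## Working session

There is one attempt and no reset: what is moved stays moved. The work goes in short steps, Python scripts to look and compute and a shell command to move; the robot and the scene stay as the last step left them, time stands still between calls to the robot, and variables do not carry over. Pictures are saved under pics/ and viewed, at most 10 in all, crops included, and the job is handed in when it is done.

```bash
mkdir -p pics; ls; python3 - <<'E'
from rig import robot,cams
import cv2
for n in ["top","scene"]:
    c=cams.camera(n); cv2.imwrite(f"pics/{n}0.png",c["color"]); print(n,c["fov_y"],c["cx"],c["cy"],c["view"].round(3).tolist())
o=robot.get_obs(); print(o["time"],o["position"],o["tool_rot"],o["grip_width"])
E
```

```text
pics
top 54.86282785344305 287.0298499651038 215.72332595567656 [[-0.0, -1.0, 0.003, 0.008], [-0.998, 0.0, -0.058, 0.53], [0.058, -0.003, -0.998, 1.234], [0.0, 0.0, 0.0, 1.0]]
scene 48.835735473247745 277.56921578751707 208.7163687151197 [[0.26, 0.965, 0.018, -0.13], [0.725, -0.183, -0.664, -0.345], [-0.638, 0.186, -0.747, 1.757], [0.0, 0.0, 0.0, 1.0]]
0.1 [ 0.23219798 -0.5795989   0.23867272] [ 9.81926169e-01  1.89261911e-01 -2.33342925e-05 -9.62800511e-04] 0.08721535261259535
```

View pics/top0.png

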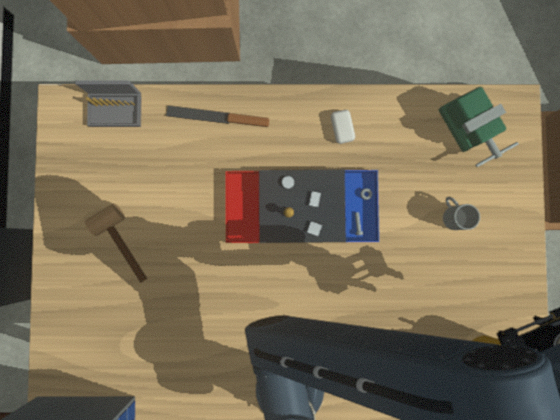

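The top view shows the plate at about (302,206), with the red tray on its left (+y) and the blue tray on its right. The offcuts are at (288,183), (315,199) and (314,229), and the dolly is at (289,212). Next I'll measure them.

```bash
cat > h.py <<'E'
import numpy as np,cv2
from rig import robot,cams
def ray(c,u,v,z):
    H=c["color"].shape[0]; f=H/2/np.tan(np.radians(c["fov_y"]/2)); V=np.array(c["view"])
    R,t=V[:3,:3],V[:3,3]; o=-R.T@t
    d=R.T@np.array([(u-c["cx"])/f,(v-c["cy"])/f,1]); return o+d*(z-o[2])/d[2]
def rects(c,mask,z,amin=20):
    out=[]
    for k in cv2.findContours(mask.astype(np.uint8),cv2.RETR_EXTERNAL,cv2.CHAIN_APPROX_NONE)[0]:
        if cv2.contourArea(k)<amin: continue
        p=np.array([ray(c,*q,z)[:2] for q in k[:,0]]).astype(np.float32)*1000
        (x,y),(w,h),a=cv2.minAreaRect(p); m=cv2.moments(k); out.append((k[:,0].mean(0).round(),np.round([x,y,w,h,a],1)))
    return out
def masks(c):
    h=cv2.cvtColor(c["color"],cv2.COLOR_BGR2HSV).astype(int); H,S,V=h[...,0],h[...,1],h[...,2]
    return dict(red=((H<8)|(H>172))&(S>150)&(V>60), blue=(H>105)&(H<130)&(S>120)&(V>50), al=(S<50)&(V>130), brass=(H>12)&(H<30)&(S>110)&(V>80), dark=(S<70)&(V<100))
E
python3 - <<'E'
from h import *
c=cams.camera("top"); M=masks(c); roi=np.zeros(M["red"].shape,bool); roi[165:248,222:384]=1; roi2=roi.copy(); roi2[:]=0; roi2[172:240,262:344]=1
for n,z in (("red",.036),("blue",.036),("al",.062),("brass",.1),("dark",.05)):
    for r in rects(c,M[n]&(roi2 if n in("al","brass","dark") else roi),z,12): print(n,*r)
cv2.imwrite("pics/crop1.png",cv2.resize(c["color"][160:252,218:388],None,fx=4.5,fy=4.5,interpolation=cv2.INTER_CUBIC))
s=cams.camera("scene"); cv2.imwrite("pics/scene1.png",s["color"])
E
```

```text
red [242. 207.] [5.575e+02 1.469e+02 2.168e+02 1.007e+02 2.000e-01]
blue [362. 203.] [ 562.  -216.3   97.2  213.6   90. ]
al [314. 228.] [489.9 -72.4  34.7  34.1  69.3]
al [315. 199.] [577.8 -73.9  26.9  42.9  78.5]
al [288. 182.] [628.2   6.9  32.8  36.1  89.9]
brass [289. 212.] [537.4   2.8  23.   26.   90. ]
dark [302. 206.] [559.3 -38.5 202.1 244.6   0. ]
```

View pics/crop1.png

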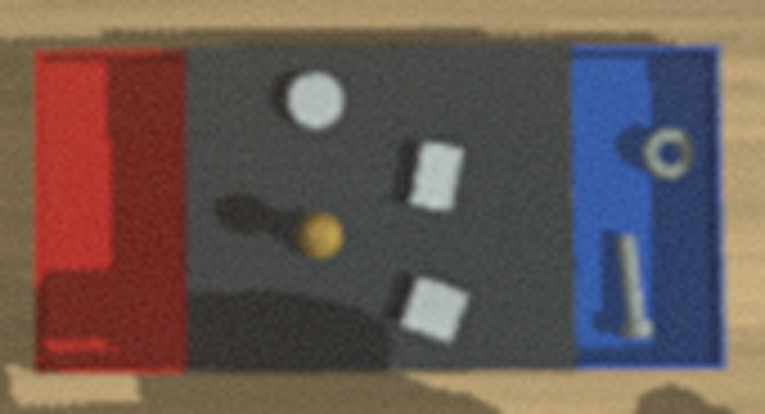

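View pics/scene1.png

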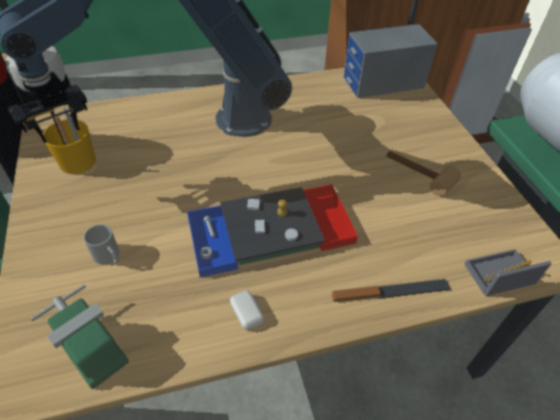

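The offcuts match their given sizes: square (490,-72), long (578,-74) and round (628,7) mm. The dolly is at (537,3), the plate spans x 450–669 and y -168–91, and red is on +y. First I'll turn the tool so that tool x points along world +y.

```bash
python3 -m pendant '[{"jaw":0.2,"linear":[0,0,0],"twist":-6.82},{"jaw":0.2,"linear":[0,0,0],"twist":-6.82},{"jaw":0.2,"linear":[0,0,0],"twist":-6.82},{"jaw":0.2,"linear":[0,0,0],"twist":-6.82},{"jaw":0.2,"linear":[0,0,0],"twist":-6.82},{"jaw":0.2,"linear":[0,0,0],"twist":-6.82},{"jaw":0.2,"linear":[0,0,0],"twist":-6.82},{"jaw":0.2,"linear":[0,0,0],"twist":-6.82},{"jaw":0.2,"linear":[0,0,0],"twist":-6.82},{"jaw":0.2,"linear":[0,0,0],"twist":-6.82}]' 20
```

```text
time: 1.03
position: [0.2323, -0.58, 0.2393]
tool_rot: [0.705, 0.709, 0.0, -0.0]
ft_force: [-0.8, 0.5, -0.2]
grip_width: 0.0282
grip_force: 0.0
```

```bash
python3 -m pendant '[{"jaw":0.2,"linear":[3,2.2,0],"twist":0},{"jaw":0.2,"linear":[3,2.2,0],"twist":0},{"jaw":0.2,"linear":[3,2.2,0],"twist":0},{"jaw":0.2,"linear":[3,2.2,0],"twist":0},{"jaw":0.2,"linear":[3,2.2,0],"twist":0},{"jaw":0.2,"linear":[3,2.2,0],"twist":0},{"jaw":0.2,"linear":[3,2.2,0],"twist":0},{"jaw":0.2,"linear":[3,2.2,0],"twist":0},{"jaw":0.2,"linear":[3,2.2,0],"twist":0},{"jaw":0.2,"linear":[3,2.2,0],"twist":0},{"jaw":0.2,"linear":[3,2.2,0],"twist":0},{"jaw":0.2,"linear":[3,2.2,0],"twist":0}]'
python3 -m pendant '[{"jaw":0.2,"linear":[3,2.2,0],"twist":0},{"jaw":0.2,"linear":[3,2.2,0],"twist":0},{"jaw":0.2,"linear":[3,2.2,0],"twist":0},{"jaw":0.2,"linear":[3,2.2,0],"twist":0},{"jaw":0.2,"linear":[3,2.2,0],"twist":0},{"jaw":0.2,"linear":[3,2.2,0],"twist":0},{"jaw":0.2,"linear":[0,0,0],"twist":0},{"jaw":0.2,"linear":[0,0,0],"twist":0}]'
python3 - <<'E'
from h import *
print(robot.get_obs()["position"])
c=cams.camera("wrist"); cv2.imwrite("pics/w1.png",c["color"])
M=masks(c)
for n,z in (("al",.062),("brass",.1)):
    for r in rects(c,M[n],z,200): print(n,*r)
E
```

```text
time: 2.03
position: [0.4969, -0.2184, 0.2395]
tool_rot: [0.707, 0.707, -0.0, -0.0]
ft_force: [0.5, -0.9, -0.0]
grip_width: 0.0172
grip_force: 0.0
time: 2.7
position: [0.6287, -0.0381, 0.239]
tool_rot: [0.706, 0.709, -0.0, -0.0]
ft_force: [-0.4, 0.0, 0.2]
grip_width: 0.0172
grip_force: 0.0
[ 0.62867464 -0.03812369  0.23904615]
al [513. 345.] [ 875.  -223.2   75.7  106.    87.8]
al [440. 279.] [ 795.9 -120.9   44.4   98.1   62.9]
al [224. 231.] [575.1 -73.   30.2  43.4  78.7]
al [551. 259.] [ 9.034e+02 -1.007e+02  1.640e+01  1.053e+02  1.000e-01]
al [134. 229.] [488.  -71.3  38.8  36.5  69.7]
al [276. 150.] [6.254e+02 5.300e+00 3.630e+01 3.590e+01 2.000e-01]
brass [280. 379.] [ 6.287e+02 -2.128e+02  3.789e+02  2.790e+01  3.000e-01]
brass [331. 322.] [ 676.4 -149.9    9.9   65.4    3.9]
brass [226. 322.] [ 579.9 -150.3   65.4   10.2   85.5]
brass [173. 153.] [543.    7.2  37.2  25.4  25.3]
brass [485.  40.] [778.   88.9  58.6  25.4  82.9]
```

View pics/w1.png

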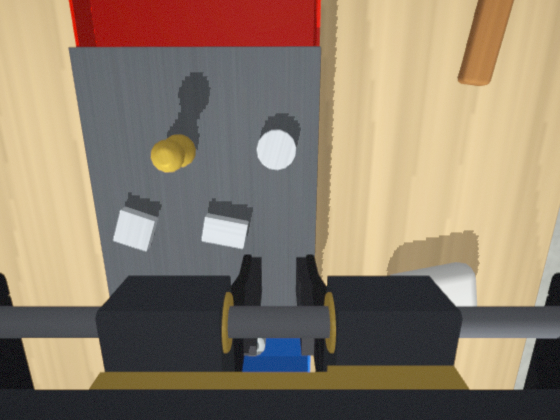

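The wrist view agrees with the top view to about 3 mm: disc (276,150), long (224,231), square (134,229), dolly (173,153). Next I'll descend behind the disc and sweep it +y.

```bash
python3 -m pendant '[{"jaw":0.2,"linear":[0,-0.2,3.5],"twist":0},{"jaw":0.2,"linear":[0,0,3.5],"twist":0},{"jaw":0.2,"linear":[0,0,3.5],"twist":0},{"jaw":0.2,"linear":[0,0,3],"twist":0},{"jaw":0.2,"linear":[0,0,2],"twist":0},{"jaw":0.2,"linear":[0,0,0.8],"twist":0},{"jaw":0.2,"linear":[0,0,0.3],"twist":0},{"jaw":0.2,"linear":[0,0,0],"twist":0},{"jaw":0.2,"linear":[0,0,0],"twist":0}]'
```

```text
time: 3.5
position: [0.627, -0.041, 0.075]
tool_rot: [0.707, 0.707, 0.001, 0.001]
ft_force: [0.7, 0.6, 0.5]
grip_width: 0.0175
grip_force: 0.0
```

```bash
python3 -m pendant '[{"jaw":0.2,"linear":[0,0,0.3],"twist":0},{"jaw":0.2,"linear":[0.8,0,0],"twist":0},{"jaw":0.2,"linear":[0.6,0,0],"twist":0},{"jaw":0.2,"linear":[0.6,0,0],"twist":0},{"jaw":0.2,"linear":[0.8,0,0],"twist":0},{"jaw":0.2,"linear":[0.8,0,0],"twist":0},{"jaw":0.2,"linear":[0.8,0,0],"twist":0},{"jaw":0.2,"linear":[0.8,0,0],"twist":0},{"jaw":0.2,"linear":[0.8,0,0],"twist":0},{"jaw":0.2,"linear":[0.8,0,0],"twist":0},{"jaw":0.2,"linear":[0.8,0,0],"twist":0},{"jaw":0.2,"linear":[0.8,0,0],"twist":0}]'
python3 -m pendant '[{"jaw":0.2,"linear":[0.6,0,0],"twist":0},{"jaw":0.2,"linear":[0.6,0,0],"twist":0},{"jaw":0.2,"linear":[0.6,0,0],"twist":0},{"jaw":0.2,"linear":[0.6,0,0],"twist":0},{"jaw":0.2,"linear":[0.6,0,0],"twist":0},{"jaw":0.2,"linear":[0.6,0,0],"twist":0},{"jaw":0.2,"linear":[0.6,0,0],"twist":0},{"jaw":0.2,"linear":[0.6,0,0],"twist":0},{"jaw":0.2,"linear":[0,0,0],"twist":0},{"jaw":0.2,"linear":[0,0,0],"twist":0}]'
python3 - <<'E'
from h import *
c=cams.camera("wrist"); cv2.imwrite("pics/w2.png",c["color"])
E
```

```text
time: 4.5
position: [0.6261, 0.0448, 0.0705]
tool_rot: [0.707, 0.707, -0.0, -0.0]
ft_force: [0.5, -0.8, 0.4]
grip_width: 0.0172
grip_force: 0.4
time: 5.33
position: [0.6259, 0.0924, 0.0704]
tool_rot: [0.707, 0.708, -0.0, -0.0]
ft_force: [-0.2, 0.1, 0.2]
grip_width: 0.0178
grip_force: 0.0
```

View pics/w2.png

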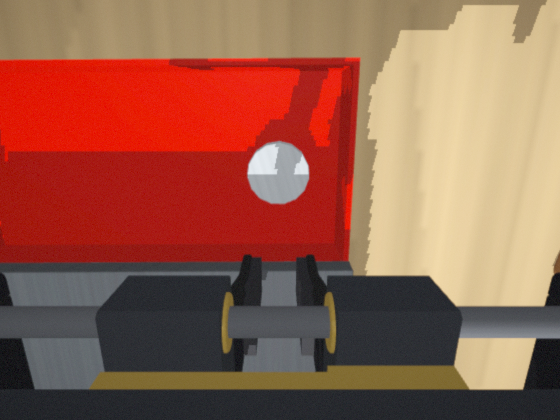

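The disc is in the tray at (278,172). Next is the long piece: lift, move behind it, and turn about 11.5° so the fingers face its back side.

```bash
python3 -m pendant '[{"jaw":0.2,"linear":[0,0,-3.2],"twist":0},{"jaw":0.2,"linear":[0,0,-3.3],"twist":0},{"jaw":0.2,"linear":[-3.42,-0.97,0],"twist":0},{"jaw":0.2,"linear":[-3.42,-0.97,0],"twist":0},{"jaw":0.2,"linear":[-3.42,-0.97,0],"twist":0},{"jaw":0.2,"linear":[-3.42,-0.97,0],"twist":0},{"jaw":0.2,"linear":[-3.42,-0.97,0],"twist":0},{"jaw":0.2,"linear":[-3.42,-0.97,0],"twist":0},{"jaw":0.2,"linear":[0,0,0],"twist":5.75},{"jaw":0.2,"linear":[0,0,0],"twist":5.75},{"jaw":0.2,"linear":[0,0,0],"twist":0},{"jaw":0.2,"linear":[0,0,0],"twist":0}]'
python3 - <<'E'
from h import *
c=cams.camera("wrist"); M=masks(c); M["al"][245:]=0
for n,z in (("al",.062),):
    for r in rects(c,M[n],z,100): print(n,*r)
E
```

```text
time: 6.38
position: [0.5678, -0.1137, 0.1356]
tool_rot: [0.774, 0.634, -0.0, -0.0]
ft_force: [-0.1, -0.6, 0.2]
grip_width: 0.0169
grip_force: 0.0
al [541. 220.] [ 734.6 -138.1   28.5   38.     2. ]
al [145. 198.] [488.1 -72.3  36.6  36.8  69.9]
al [278. 175.] [574.7 -74.4  27.4  42.6  78.6]
```

```bash
python3 -m pendant '[{"jaw":0.2,"linear":[0,0,3],"twist":0},{"jaw":0.2,"linear":[0,0,2.5],"twist":0},{"jaw":0.2,"linear":[0,0,0.7],"twist":0},{"jaw":0.2,"linear":[0,0,0.3],"twist":0},{"jaw":0.2,"linear":[0.8,0,0],"twist":0},{"jaw":0.2,"linear":[0.6,0,0],"twist":0},{"jaw":0.2,"linear":[0.6,0,0],"twist":0},{"jaw":0.2,"linear":[0.8,0,0],"twist":0},{"jaw":0.2,"linear":[0.8,0,0],"twist":0},{"jaw":0.2,"linear":[0.8,0,0],"twist":0},{"jaw":0.2,"linear":[0,0,0],"twist":0}]'
python3 - <<'E'
from h import *
c=cams.camera("wrist"); M=masks(c); M["al"][245:]=0
for n,z in (("al",.062),("brass",.1)):
    for r in rects(c,M[n],z,100): print(n,*r)
cv2.imwrite("pics/w3.png",c["color"])
E
```

```text
time: 7.35
position: [0.577, -0.0682, 0.071]
tool_rot: [0.774, 0.634, 0.0, 0.0]
ft_force: [0.9, 0.3, -0.0]
grip_width: 0.0174
grip_force: 0.0
al [277. 223.] [581.5 -38.2  20.5  42.   78.6]
brass [280. 379.] [572.  -90.1  11.4 154.1  78.6]
brass [331. 322.] [596.  -68.8  26.7   4.   82.3]
brass [226. 322.] [557.4 -61.   26.7   4.2  73.9]
brass [138. 158.] [544.2   5.   36.5  24.5   5.8]
```

View pics/w3.png

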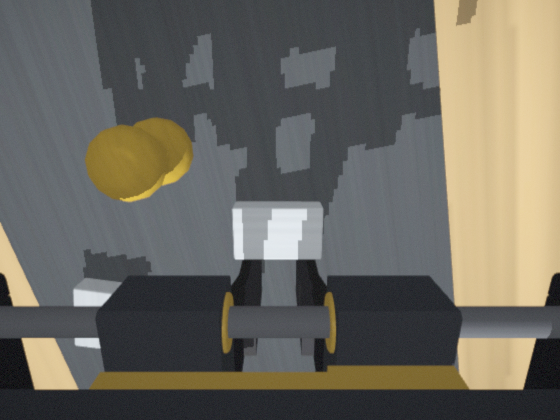

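The long piece sits square against the fingers (left edge at column 234) and clears the dolly foot (right edge at column 192). I'll keep pushing.

```bash
python3 -m pendant '[{"jaw":0.2,"linear":[0.8,0,0],"twist":0},{"jaw":0.2,"linear":[1,0,0],"twist":0},{"jaw":0.2,"linear":[1,0,0],"twist":0},{"jaw":0.2,"linear":[1,0,0],"twist":0},{"jaw":0.2,"linear":[1,0,0],"twist":0},{"jaw":0.2,"linear":[1,0,0],"twist":0},{"jaw":0.2,"linear":[1,0,0],"twist":0},{"jaw":0.2,"linear":[1,0,0],"twist":0},{"jaw":0.2,"linear":[1,0,0],"twist":0},{"jaw":0.2,"linear":[1,0,0],"twist":0},{"jaw":0.2,"linear":[1,0,0],"twist":0}]'
python3 -m pendant '[{"jaw":0.2,"linear":[0.8,0,0],"twist":0},{"jaw":0.2,"linear":[0.7,0,0],"twist":0},{"jaw":0.2,"linear":[0.7,0,0],"twist":0},{"jaw":0.2,"linear":[0.7,0,0],"twist":0},{"jaw":0.2,"linear":[0.7,0,0],"twist":0},{"jaw":0.2,"linear":[0.6,0,0],"twist":0},{"jaw":0.2,"linear":[0.6,0,0],"twist":0},{"jaw":0.2,"linear":[0.6,0,0],"twist":0},{"jaw":0.2,"linear":[0.3,0,0],"twist":0},{"jaw":0.2,"linear":[0,0,0],"twist":0},{"jaw":0.2,"linear":[0,0,0],"twist":0}]'
python3 - <<'E'
from h import *
c=cams.camera("wrist"); cv2.imwrite("pics/w4.png",c["color"])
E
```

```text
time: 8.32
position: [0.5984, 0.0367, 0.0705]
tool_rot: [0.774, 0.633, -0.0, -0.0]
ft_force: [-0.1, -1.2, -0.1]
grip_width: 0.0173
grip_force: 0.1
time: 9.23
position: [0.6095, 0.0916, 0.0705]
tool_rot: [0.774, 0.633, -0.0, 0.0]
ft_force: [-0.2, -0.9, 0.4]
grip_width: 0.0175
grip_force: 0.0
```

View pics/w4.png

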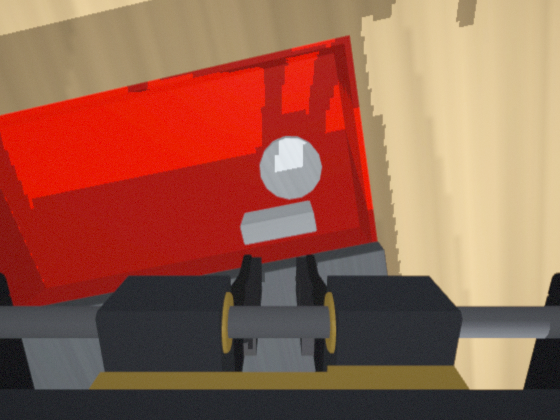

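Disc (290,167) and long (280,222) are both in the tray. Last is the square: lift above dolly height, return to yaw 90°, and move behind it at x≈485.

```bash
python3 -m pendant '[{"jaw":0.2,"linear":[0,0,-4],"twist":0},{"jaw":0.2,"linear":[0,0,-4],"twist":-5.75},{"jaw":0.2,"linear":[0,0,0],"twist":-5.75},{"jaw":0.2,"linear":[-2.93,-1.78,0],"twist":0},{"jaw":0.2,"linear":[-2.93,-1.78,0],"twist":0},{"jaw":0.2,"linear":[-2.93,-1.78,0],"twist":0},{"jaw":0.2,"linear":[-2.93,-1.78,0],"twist":0},{"jaw":0.2,"linear":[-2.93,-1.78,0],"twist":0},{"jaw":0.2,"linear":[-2.93,-1.78,0],"twist":0},{"jaw":0.2,"linear":[-2.93,-1.78,0],"twist":0},{"jaw":0.2,"linear":[0,0,0],"twist":0},{"jaw":0.2,"linear":[0,0,0],"twist":0}]'
python3 - <<'E'
from h import *
c=cams.camera("wrist"); M=masks(c); M["al"][245:]=0
for n,z in (("al",.062),("brass",.06)):
    for r in rects(c,M[n],z,100): print(n,*r)
E
```

```text
time: 10.28
position: [0.4843, -0.1153, 0.1507]
tool_rot: [0.709, 0.706, 0.0, -0.0]
ft_force: [0.7, -1.2, 0.2]
grip_width: 0.0174
grip_force: 0.0
al [282. 167.] [486.2 -72.8  35.2  34.8  70. ]
brass [279. 379.] [ 483.  -245.6   24.1  314.3   89.7]
brass [331. 322.] [ 523.1 -194.3    8.2   54.3    3.4]
brass [226. 322.] [ 442.9 -193.9   54.3    8.4   85. ]
brass [369.  36.] [538.5   6.9  41.3  30.4  30.9]
```

```bash
python3 -m pendant '[{"jaw":0.2,"linear":[0,0,3.5],"twist":0},{"jaw":0.2,"linear":[0,0,3],"twist":0},{"jaw":0.2,"linear":[0,0,1.2],"twist":0},{"jaw":0.2,"linear":[0,0,0.3],"twist":0},{"jaw":0.2,"linear":[0.6,0,0],"twist":0},{"jaw":0.2,"linear":[0.6,0,0],"twist":0},{"jaw":0.2,"linear":[0.6,0,0],"twist":0},{"jaw":0.2,"linear":[0.7,0,0],"twist":0},{"jaw":0.2,"linear":[0.7,0,0],"twist":0},{"jaw":0.2,"linear":[0.7,0,0],"twist":0},{"jaw":0.2,"linear":[0,0,0],"twist":0}]'
python3 - <<'E'
from h import *
c=cams.camera("wrist"); M=masks(c); M["al"][262:]=0
for n,z in (("al",.062),("brass",.06)):
    for r in rects(c,M[n],z,100): print(n,*r)
cv2.imwrite("pics/w5.png",c["color"])
E
```

```text
time: 11.25
position: [0.4847, -0.073, 0.071]
tool_rot: [0.706, 0.708, 0.0, -0.0]
ft_force: [-0.8, -0.7, 0.3]
grip_width: 0.0176
grip_force: 0.0
al [271. 224.] [480.5 -43.2  36.3  34.2  86.9]
brass [280. 379.] [ 4.843e+02 -1.312e+02  2.074e+02  1.590e+01  1.000e-01]
brass [331. 322.] [510.3 -97.    5.4  35.9   3.7]
brass [226. 322.] [457.3 -97.1  35.9   5.6  85.3]
brass [415. 120.] [542.2   2.3  46.8  32.9   3.1]
```

View pics/w5.png

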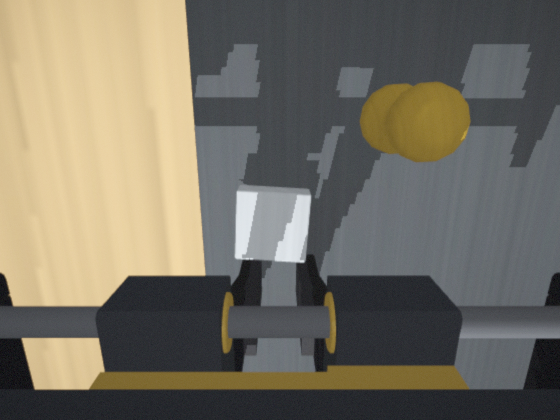

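The square is aligned at x≈481 mm (columns 237–310), and the dolly foot's left edge is at column 360, so it clears. I'll push to the edge.

```bash
python3 -m pendant '[{"jaw":0.2,"linear":[0.8,0,0],"twist":0},{"jaw":0.2,"linear":[1,0,0],"twist":0},{"jaw":0.2,"linear":[1,0,0],"twist":0},{"jaw":0.2,"linear":[1,0,0],"twist":0},{"jaw":0.2,"linear":[1,0,0],"twist":0},{"jaw":0.2,"linear":[1,0,0],"twist":0},{"jaw":0.2,"linear":[1,0,0],"twist":0},{"jaw":0.2,"linear":[1,0,0],"twist":0},{"jaw":0.2,"linear":[1,0,0],"twist":0},{"jaw":0.2,"linear":[1,0,0],"twist":0},{"jaw":0.2,"linear":[1,0,0],"twist":0}]'
python3 -m pendant '[{"jaw":0.2,"linear":[0.8,0,0],"twist":0},{"jaw":0.2,"linear":[0.7,0,0],"twist":0},{"jaw":0.2,"linear":[0.7,0,0],"twist":0},{"jaw":0.2,"linear":[0.7,0,0],"twist":0},{"jaw":0.2,"linear":[0.7,0,0],"twist":0},{"jaw":0.2,"linear":[0.6,0,0],"twist":0},{"jaw":0.2,"linear":[0.6,0,0],"twist":0},{"jaw":0.2,"linear":[0.6,0,0],"twist":0},{"jaw":0.2,"linear":[0.4,0,0],"twist":0},{"jaw":0.2,"linear":[0,0,0],"twist":0},{"jaw":0.2,"linear":[0,0,0],"twist":0}]'
python3 -m pendant '[{"jaw":0.2,"linear":[0,0,-4],"twist":0},{"jaw":0.2,"linear":[0,0,-4],"twist":0},{"jaw":0.2,"linear":[0,0,-4],"twist":0},{"jaw":0.2,"linear":[-2,2,-3],"twist":0},{"jaw":0.2,"linear":[-2,2,0],"twist":0},{"jaw":0.2,"linear":[-2,2,0],"twist":0},{"jaw":0.2,"linear":[0,0,0],"twist":0},{"jaw":0.2,"linear":[0,0,0],"twist":0},{"jaw":0.2,"linear":[0,0,0],"twist":0}]'
python3 - <<'E'
from h import *
c=cams.camera("wrist"); cv2.imwrite("pics/w6.png",c["color"])
M=masks(c); M["al"][262:]=0
for n,z in (("al",.015),("brass",.06)):
    for r in rects(c,M[n],z,100): print(n,*r)
E
```

```text
time: 12.22
position: [0.4849, 0.0344, 0.0705]
tool_rot: [0.707, 0.707, -0.0, -0.0]
ft_force: [-0.4, -0.6, 0.1]
grip_width: 0.0176
grip_force: 0.2
time: 13.13
position: [0.4849, 0.0916, 0.0705]
tool_rot: [0.707, 0.707, -0.0, 0.0]
ft_force: [0.2, -0.8, -0.5]
grip_width: 0.0177
grip_force: 0.0
time: 13.88
position: [0.5437, 0.0314, 0.2199]
tool_rot: [0.707, 0.707, -0.001, -0.001]
ft_force: [-0.5, 0.4, -0.2]
grip_width: 0.0171
grip_force: 0.0
al [352. 112.] [612.8 107.8  11.   46.2  90. ]
al [218.  82.] [485.9 134.2  33.5  34.8  77.6]
al [366.  79.] [623.6 137.4  33.9  36.5  90. ]
brass [279. 379.] [ 5.422e+02 -1.620e+02  4.065e+02  2.990e+01  1.000e-01]
brass [331. 322.] [594.1 -94.6  10.6  70.1   3.6]
brass [226. 322.] [490.5 -94.7  70.2  10.9  85.3]
brass [270. 236.] [534.6  -1.5  44.8  29.   86.7]
brass [554. 128.] [770.4  96.   15.8  52.7  13.3]
```

View pics/w6.png

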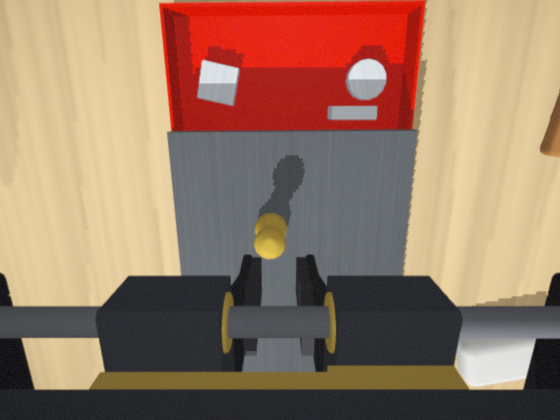

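All three offcuts lie in the red tray: square (218,82), disc (366,79) and long (352,112), which is standing on its edge. The dolly is upright at (270,236), so I'm handing in.

```bash
python3 -c "
from rig import robot
print(robot.hand_in())"
```

```text
the job is handed in; nothing more can be done
None
```

The job is handed in at about 14 s: the last picture showed the square, round and long offcuts lying in the red tray and the dolly upright in its place; no verdict was returned.

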